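# Pack the track-repair kit into its tray

### The job

Pack the track-repair kit into the wooden tray: stand the glue bottle upright in the tall white cup and the red-brown paint tin in the low black cup, lay the track-cleaning rubber flat in the blue bay and the screwdriver lengthwise in the yellow rest (either way round). The blue tin and the paint brush are not part of the kit: leave them where they are.

Things in the scene. Friction and masses are not known exactly. Their poses are not given: they have to be found in the camera images.
- glue_bottle: Glue bottle: white, blue and yellow body 33 mm in diameter and 56 mm high, red collar and thin white nozzle up to 84 mm. Stands upright. Origin at the centre of its underside, z up. About 45 g.
- red_tin: Small round paint tin with red-brown side and red-brown centre of the lid, pale rims; 33 mm in diameter, 28 mm high. Origin at the centre of its underside, z up. About 30 g.
- track_rubber: Reddish-brown rectangular rubber block for cleaning rails, 24 mm (its x) x 60 mm (its y) x 18 mm high. Origin at the centre of its underside. May lie between railway tracks that stand 4 mm above the worktop.
- screwdriver: Screwdriver lying flat, thick red handle, thin steel blade; 142 mm long (its y). Origin on the underside at mid-length. Handle: y = +9 to +71 mm, 12 to 14 mm wide, 15 mm high, carries the weight (balance point about y = +35 mm). Blade: y = -70 to +10 mm, 4 mm thick, floats 6 mm above what the handle lies on. About 35 g.
- blue_tin: Look-alike that stays: paint tin of the same shape as the red-brown one (33 mm in diameter, 28 mm high) but with a blue side and blue lid centre. Origin at the centre of its underside.
- brush: Look-alike that stays: thin paint brush lying flat, slim red handle, metal ferrule and brown bristles; 153 mm long along its y, 8 mm wide, 8 mm high. Origin on the underside at the middle of its length.
- tall_cup: Tall round white cup for the glue bottle. Fixed insert of the wooden kit tray (146 x 242 mm, 9 mm rim), same yaw as the tray. Inner diameter 54 mm, wall 3 mm, rim 34 mm above its origin. Origin at the centre of its underside, 9 mm above the worktop; inner floor 3 mm above the origin.
- low_cup: Low round black cup for the paint tin. Fixed insert of the wooden kit tray (146 x 242 mm, 9 mm rim), same yaw as the tray. Inner diameter 50 mm, wall 3 mm, rim 10 mm above its origin. Origin at the centre of its underside, 9 mm above the worktop; inner floor 3 mm above the origin.
- block_bay: Blue rectangular bay for the track rubber. Fixed insert of the wooden kit tray (146 x 242 mm, 9 mm rim), same yaw as the tray. Inside 76 mm (its x) x 40 mm (its y), wall 3 mm, rim 10 mm above its origin; the rubber lies in it with its 60 mm length along the bay's x. Origin at the centre of its underside, 9 mm above the worktop; inner floor 3 mm above the origin.
- long_rest: Long yellow rest for the screwdriver, at the tray's front edge. Fixed insert of the wooden kit tray (146 x 242 mm, 9 mm rim), same yaw as the tray. Inside 170 mm (its y) x 34 mm (its x). Walls, to 10 mm above its origin, only round the ends (26 mm each); the middle 124 mm is open, so fingers reach the floor there. Origin: centre of its underside, 9 mm above the worktop; floor 3 mm above it.
Not all that is in view belongs to the job. What is shaped like the glue_bottle but orange is not meant.

How it is judged:
By the outcome, as a careful person would: the job done as asked, in the order asked, and still so for the second after the job is handed in, with the robot touching nothing.
It also fails if it takes over 102 s, if anything falls off the work surface, if the arm or the gripper's body presses on something with over 40 N, if the wrist force passes 120 N, or if a joint passes its speed limit or range.

### The arm

A 6-joint arm with a two-finger parallel gripper is mounted at the origin on a cart in front of the work surface, level with it; the furniture and walls round the work are solid. World frame = base frame: x ahead of the robot, y to its left, z up, the work surface at z = 0. Lengths are in mm, angles in rad, forces in N, time in s.
With the tool pointing down it reaches from about 275 to 750 mm from the base axis. Payload 10.2 kg.
Tool frame: the origin (TCP) lies where the fingers leave the gripper's body, on its centre line; the fingertips stand 73 mm ahead of it and the grasp point (between the pads) lies 54 mm ahead of it (ctrl.tip_extent is the z of the fingertips in the tool frame, in mm); z points along the fingers, y is the line along which they close (so a half turn about z gives the same grasp; the last joint's range is limited). The gripper opens to 85 mm and grips with 20 to 120 N. Pads are 22 mm wide; open, the fingers measure 114 mm over their backs; the gripper's body (76 mm by 85 mm) begins 54 mm behind the grasp point. The pads swing forward as they close: fully open they stand 13 mm farther back than shut.
Start: joints at [0.887, 0.313, 1.498, -0, 1.331, -0.223], TCP at [233.462, 470.241, 303.894] pointing down, gripper open.
Joint ranges: [-2.94, 2.94], [-0.97, 2.17], [0.19, 2.56], [-1.23, 4.37], [0.02, 3.11], [-2.88, 2.88]. Speed limits (rad/s): [2.39, 2.39, 3.01, 3.14, 3.14, 3.14].

### API

Orientations are given as a unit quaternion [w, x, y, z].
In Python, from rig import readout, cams, order, ctrl gives the robot as it stands.
- The arm moves only by the tool hand_motion, called after "Emit:" as name(argument=value, ...), one argument or row to a line, values as JSON. Schema: {"type":"object","properties":{"moves":{"type":"array","items":{"type":"array","prefixItems":[{"type":"array","items":{"type":"number"},"minItems":3,"maxItems":3},{"type":"array","items":{"type":"number"},"minItems":3,"maxItems":3}],"minItems":2,"maxItems":2},"minItems":1,"maxItems":8},"finger_gap":{"type":"number"},"grip_n":{"type":"number"},"only":{"type":"string"},"quiet":{"type":"boolean"},"lines":{"type":"string"}},"required":["moves"],"additionalProperties":false}. moves is a list of rows, 1 to 8 of them, each written [[dx, dy, dz], [rx, ry, rz]]: dx, dy, dz in normalised numbers (1 is 60 cm), then a rotation vector rx, ry, rz in normalised numbers (1 is 90 degrees); each row is the pose to reach, as a shift and turn from the pose commanded when the call began, along the tool's axes at that moment; what a row does not reach only later rows make up. A row lasts 1/10 s, in which the tool goes at most 50 mm and 0.15 rad, less where a joint would pass 70% of its speed; a pose out of reach is approached as far as the arm can. finger_gap is the opening from 0.0 (shut) to 1.0 (fully open), set as the call begins (left out keeps the last). The fingers move at their own pace and stop on an object; grip_n is the grip in N (left out, the last holds). Time passes only in rows, so rows that do not move let the fingers close. The tool returns the time, the measured TCP pose, the force, the opening and the grip force at its end. only (a regular expression) keeps the lines of the reply that match it, lines (a string "A,B") keeps lines A to B, and quiet returns only ok. Shift and turn numbers lie between -1 and 1, and a call with a number outside is refused. Input that does not fit is refused with a message, and nothing moves.
- readout.sense(): the state, without advancing time (a new reading comes with each control period).
- cams.capture(name): name is "scene" or "top" or "wrist"; returns (picture, depth): 420x560x3 uint8, red, green, blue; 420x560 float32, mm along the optical axis (not along the pixel's ray), 0 where there is no reading.
- cams.calibration(name): a dict with "fx", "fy", "cx", "cy" (pixels), "distortion" ([k1, k2, p1, p2, k3] as OpenCV has them; the pictures are not rectified), "position" and "attitude" of the camera in the world. Camera axes: x right, y down, z forward; pixel columns grow to the right and rows downward; lengths in mm; the calibration is good to about 2 mm. A picture is of the moment at which its call begins: read the wrist's pose just before it. calibration takes no time and is no camera call; for the wrist camera it gives the pose at the moment of the call.
- order.finish_job(): hands the job in; it is judged then, once.
Trained networks look in the newest picture that a camera, given by its name, has taken for a name from the list of things; names that differ only in an ending like _2 or _b are one class to them, and where a whole thing is asked for, a point or a joint stands for the part that bears it (a point fixed in the world has none). Each returns a list of dicts, best first, with "p" (0 to 1); they miss things now and then, are a little off and sometimes report something else, mostly with a low value. They report only what shows in the picture. A call takes as long as a camera call. They do not tell look-alikes from the thing itself.
- cams.trace(target, camera): "pixels" (420x560 bool, what is visible of it) and "bbox" ([left, top, right, bottom] in pixels, round what is visible of it).
- cams.spot_point(target, camera): "uv" ([column, row] in pixels: a listed point, or the origin of a listed thing).
The state is a dict: "time_s": time; "joints": joint angles; "dq": joint speeds; "tau": joint torques, N m; "eef_pos": TCP position; "ee_rot": TCP orientation; "force": force on the tool from outside, world axes, zero at the start; "wrist_torque": the same for the moment, N m; "grip_width": opening from 0.0 (shut) to 1.0 (fully open); "grip_force": force on a finger pad.
Only numpy, scipy, OpenCV 4.12 (cv2) and the standard library are available. Lean on these libraries where they do the work, as an engineer would, in place of code of your own. Each camera call takes 0.05 s, during which the arm holds its last target. There are 200 camera calls.

## Working session

There is one attempt and no reset: what is moved stays moved. The work goes in short steps, Python scripts to look and compute and a tool call to move; the robot and the scene stay as the last step left them, time stands still between calls to the robot, and variables do not carry over. Pictures are saved under pics/ and viewed, at most 17 in all, crops included, and the job is handed in when it is done.

```bash
ls; mkdir -p pics; python3 - <<'E'
from rig import readout,cams,ctrl
import cv2
s=readout.sense();print(s['time_s'],s['eef_pos'],s['ee_rot'],ctrl.tip_extent)
for n in("scene","top"):
    p,d=cams.capture(n);cv2.imwrite(f'pics/{n}0.png',p[:,:,::-1]);c=cams.calibration(n);print(c)
E
```

```text
pics
0.0 [233.34176373 470.09644824 303.31077093] [-2.86011348e-04  2.28352180e-01  9.73578361e-01 -6.12405693e-04] 72.6
{'fx': 386.55701409452894, 'fy': 386.55701409452894, 'cx': 282.8616548267324, 'cy': 213.19915511183603, 'distortion': array([-0.0767149,  0.       ,  0.       ,  0.       ,  0.       ]), 'position': array([ -42.87131641, -407.12557338,  529.12248522]), 'attitude': array([-0.42638802,  0.77453291, -0.41546441,  0.21373197])}
{'fx': 451.5775389075936, 'fy': 451.5775389075936, 'cx': 272.4566882769496, 'cy': 204.7860730622577, 'distortion': array([-0.11799197,  0.        ,  0.        ,  0.        ,  0.        ]), 'position': array([ 445.43815864,   24.96688418, 1047.98298932]), 'attitude': array([-0.03234666,  0.71626445, -0.69572066,  0.0434936 ])}
```

View pics/scene0.png

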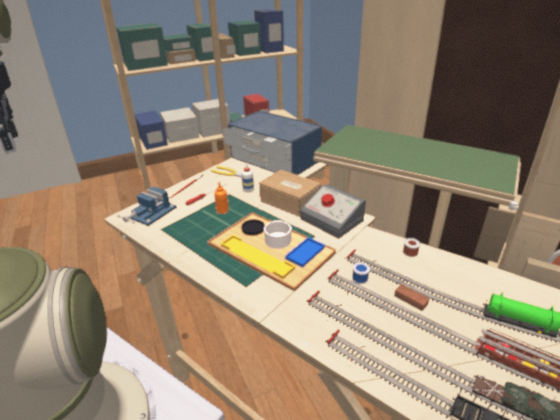

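View pics/top0.png

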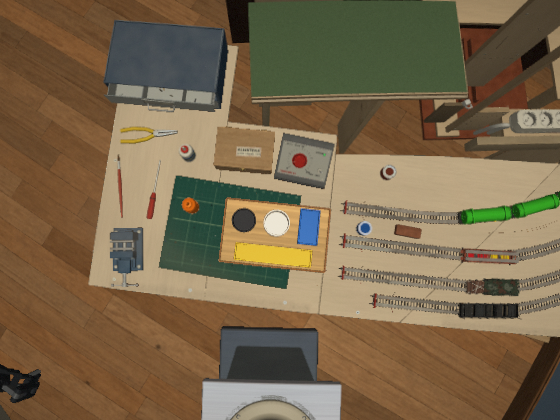

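The scene picture shows the glue bottle (white, blue and yellow with a red collar) at about (247,180). In the top picture:

| Thing | Top pixel |
|---|---|
| Glue bottle | (187,152) |
| Orange look-alike bottle | (189,204) |
| Red tin | (389,172) |
| Blue tin | (365,229) |
| Rubber between the tracks | (407,231) |
| Screwdriver | (153,190) |
| Brush | (120,190) |
| Tray | (275,235) |

For each target, what it could be confused with and my choice:
- **Bottle:** (187,152), not the orange one at (189,204).
- **Tin:** (389,172), not the blue one at (365,229) or the red knob at (300,160).
- **Screwdriver:** (153,190), not the brush at (120,190).
- **Rubber:** (407,231), not the red wagon at (490,256).

```bash
cat > h.py <<'E'
import numpy as np,cv2
from scipy.spatial.transform import Rotation as R
from rig import readout,cams,ctrl
def rot(q): return R.from_quat(np.roll(q,-1))
def ray(uv,c):
    K=np.array([[c['fx'],0,c['cx']],[0,c['fy'],c['cy']],[0,0,1.]])
    n=cv2.undistortPoints(np.array(uv,float).reshape(-1,1,2),K,c['distortion']).reshape(-1,2)
    return np.c_[n,np.ones(len(n))]
def pts(mask,d,c):
    v,u=np.nonzero(mask&(d>0))
    return rot(c['attitude']).apply(ray(np.c_[u,v],c)*d[v,u][:,None])+c['position']
def onz(uv,z,c):
    r=rot(c['attitude']).apply(ray(uv,c));return c['position']+r*((z-c['position'][2])/r[:,2])[:,None]
def rel(target,yaw_y=None):
    """shift in tool axes from current TCP to world target"""
    s=readout.sense();return rot(s['ee_rot']).inv().apply(np.array(target)-s['eef_pos'])
def look(name,cam,d,c,zmin=-1e9):
    out=[]
    for t in cams.trace(name,cam):
        P=pts(t['pixels'],d,c)
        if len(P)<4: continue
        z=np.percentile(P[:,2],95)
        (cx,cy),(w,h),a=cv2.minAreaRect(P[:,:2].astype(np.float32))
        print(name,cam,'p%.2f'%t['p'],'bbox',np.round(t['bbox']),'n',len(P),'med',np.median(P,0).round(),'z5/95',np.percentile(P[:,2],[5,95]).round(),'rect',np.round([cx,cy,w,h,a]))
E
python3 - <<'E'
from h import *
for cam in("top",):
    p,d=cams.capture(cam);c=cams.calibration(cam)
    for n in"glue_bottle red_tin track_rubber screwdriver tall_cup low_cup block_bay long_rest".split():
        look(n,cam,d,c)
    v=[(d!=0).mean()];print(v)
    for uv in[(290,350//1-60),(350,190),(230,190)]: print(uv,pts(np.eye(1)[:0].size==0 and (np.add.outer(abs(np.arange(420)-uv[1]),abs(np.arange(560)-uv[0]))<4),d,c).mean(0).round(1))
s=p[130:260,100:430];cv2.imwrite('pics/crop1.png',cv2.resize(s[:,:,::-1],None,fx=2.4,fy=2.4,interpolation=2))
E
```

```text
glue_bottle top p0.80 bbox [179. 145. 196. 166.] n 220 med [665. 207.  55.] z5/95 [ 5. 70.] rect [668. 211.  29.  31.  56.]
glue_bottle top p0.61 bbox [358. 224. 374. 236.] n 169 med [ 510. -198.   27.] z5/95 [ 4. 30.] rect [ 510. -200.   29.   30.   61.]
glue_bottle top p0.46 bbox [182. 201. 199. 213.] n 205 med [545. 193.  59.] z5/95 [13. 73.] rect [548. 197.  30.  30.  71.]
red_tin top p0.51 bbox [380. 163. 395. 182.] n 181 med [ 640. -258.   25.] z5/95 [13. 28.] rect [ 641. -258.   33.   32.   65.]
track_rubber top p0.52 bbox [393. 223. 422. 238.] n 287 med [ 505. -306.   16.] z5/95 [ 9. 19.] rect [ 505. -310.   67.   27.   83.]
screwdriver top p0.51 bbox [148. 166. 161. 218.] n 152 med [548. 291.  11.] z5/95 [ 7. 15.] rect [580. 288.  13. 125.  82.]
tall_cup top p0.59 bbox [262. 212. 290. 236.] n 515 med [517.   1.  12.] z5/95 [ 8. 42.] rect [515.   2.  55.  56.  47.]
low_cup top p0.58 bbox [233. 209. 258. 232.] n 473 med [522.  75.  11.] z5/95 [ 8. 19.] rect [522.  75.  55.  54.  47.]
block_bay top p0.75 bbox [298. 210. 320. 244.] n 687 med [510. -74.  11.] z5/95 [ 8. 19.] rect [510. -74.  46.  80.  86.]
block_bay top p0.57 bbox [233. 241. 312. 266.] n 1373 med [444.   6.  11.] z5/95 [ 8. 17.] rect [443.   7. 176.  42.  87.]
block_bay top p0.46 bbox [358. 225. 373. 234.] n 148 med [ 509. -200.   27.] z5/95 [19. 30.] rect [ 509. -201.   29.   29.   27.]
long_rest top p0.58 bbox [233. 242. 310. 266.] n 1369 med [444.   6.  11.] z5/95 [ 8. 17.] rect [444.   7. 177.  41.  86.]
long_rest top p0.50 bbox [263. 210. 292. 236.] n 548 med [516.   1.  12.] z5/95 [ 8. 43.] rect [515.   0.  56.  56.   2.]
[np.float64(0.9961479591836735)]
(290, 290) [362.7 -35.9  -1.4]
(350, 190) [ 599.3 -172.    -1.1]
(230, 190) [590.1 110.2   2. ]
```

View pics/crop1.png

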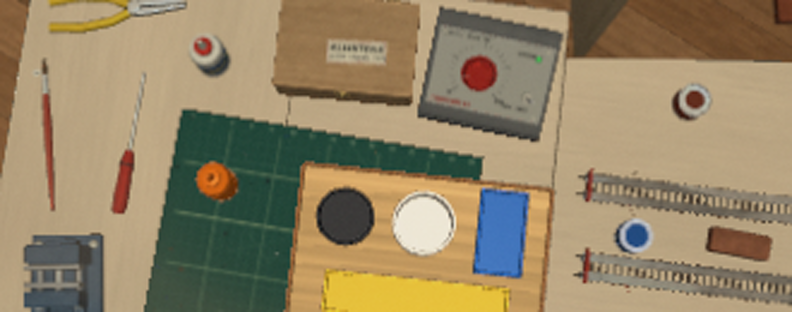

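The crop confirms the choices: glue bottle with red collar at (205,50), red-brown tin at (692,100), rubber at (738,243) and screwdriver at (128,150). First I move over the glue bottle.

Units first: shifts go in shares of 60 cm and turns go in shares of 90 degrees. So -360 mm / 600 = -0.6, -270 mm / 600 = -0.45.

Emit:
hand_motion(
  moves=[
    [[-0.075, -0.0083, 0], [0, 0, 0]],
    [[-0.15, -0.0167, 0], [0, 0, 0]],
    [[-0.225, -0.025, 0], [0, 0, 0]],
    [[-0.3, -0.0333, 0], [0, 0, 0]],
    [[-0.375, -0.0417, 0], [0, 0, 0]],
    [[-0.45, -0.05, 0], [0, 0, 0]],
    [[-0.525, -0.0583, 0], [0, 0, 0]],
    [[-0.6, -0.0667, 0], [0, 0, 0]],
  ],
  finger_gap=0.65,
  grip_n=40,
)

```text
time_s: 1.35
eef_pos: [539.5, 273.0, 303.9]
ee_rot: [0.0, 0.228, 0.974, 0.0]
force: [0.9, 1.5, 0.5]
grip_width: 0.651
grip_force: 0.0
```

Emit:
hand_motion(
  moves=[
    [[-0.075, -0.0083, 0], [0, 0, 0]],
    [[-0.15, -0.0167, 0.0167], [0, 0, 0]],
    [[-0.2167, -0.025, 0.0333], [0, 0, 0]],
    [[-0.2167, -0.025, 0.0333], [0, 0, 0]],
    [[-0.2167, -0.025, 0.0333], [0, 0, 0]],
  ],
)

```text
time_s: 1.85
eef_pos: [648.1, 202.6, 283.0]
ee_rot: [-0.001, 0.229, 0.973, -0.0]
force: [-0.3, 0.5, -0.1]
grip_width: 0.65
grip_force: 0.0
```

```bash
python3 - <<'E'
from h import *
print(readout.sense()['grip_width'],ctrl.tip_extent)
p,d=cams.capture('wrist');c=cams.calibration('wrist');print(c['position'],c['fx'])
look('glue_bottle','wrist',d,c)
cv2.imwrite('pics/w1.png',p[:,:,::-1])
P=pts(d>0,d,c);m=(np.hypot(P[:,0]-666,P[:,1]-209)<45)&(P[:,2]>15)
Q=P[m];print(len(Q))
for a,b in[(15,35),(35,52),(53,60),(60,70),(70,90)]:
    q=Q[(Q[:,2]>a)&(Q[:,2]<b)]
    if len(q)>3: print(a,b,len(q),q[:,:2].min(0).round(1),q[:,:2].max(0).round(1),q[:,:2].mean(0).round(1))
E
```

```text
0.6504642755281104 72.6
[580.58449685 238.18792262 353.8929348 ] 299.6084591933458
glue_bottle wrist p0.77 bbox [281. 183. 314. 225.] n 1013 med [664. 215.  57.] z5/95 [ 2. 71.] rect [680. 210.  38.  52.  72.]
glue_bottle wrist p0.69 bbox [213.  89. 254. 126.] n 1103 med [551. 202.  61.] z5/95 [17. 73.] rect [545. 196.  43.  36.  23.]
24394
15 35 108 [654.5 199.2] [669.8 229. ] [658.1 216.1]
35 52 128 [654.3 196.9] [676.1 228.8] [659.2 216. ]
53 60 390 [655.5 197.9] [685.1 227.9] [667.5 213.7]
60 70 202 [660.5 204.7] [679.  221.2] [668.6 213.3]
70 90 57 [666.8 209.9] [675.4 217.9] [669.5 213.2]
```

View pics/w1.png

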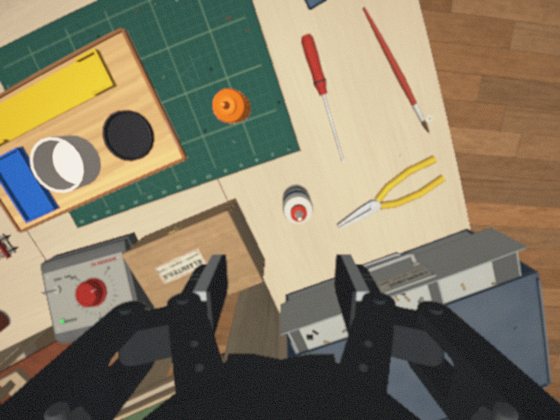

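The wrist picture shows the glue bottle at (297,205), the pliers right of it at (390,190), the brown box corner near (262,270) and the cabinet at the bottom. I check the finger clearance to the box and the cabinet.

```bash
python3 - <<'E'
from h import *
p,d=cams.capture('top');c=cams.calibration('top')
C=np.array([670.5,213]);P=pts(d>0,d,c)
u=np.array([.444,.896]);v=np.array([-.896,.444])
q=P[:,:2]-C;a=q@u;b=q@v;r=np.hypot(a,b)
for z0,z1 in[(25,60),(60,100),(100,200)]:
    m=(P[:,2]>z0)&(P[:,2]<z1)&(r>25)&(r<130)
    if m.sum()<3: continue
    ang=np.degrees(np.arctan2(q[m,1],q[m,0]))
    for k in range(-180,180,30):
        w=(ang>=k)&(ang<k+30)
        if w.sum()>3: print(z0,z1,'ang',k,'minr',r[m][w].min().round(),w.sum())
print('shift',rel([670.5,213,200]).round(1))
E
```

```text
25 60 ang -180 minr 106.0 61
25 60 ang -120 minr 68.0 409
25 60 ang -90 minr 70.0 501
25 60 ang -60 minr 86.0 37
25 60 ang -30 minr 98.0 9
60 100 ang -180 minr 110.0 71
60 100 ang -120 minr 71.0 50
60 100 ang -90 minr 75.0 51
60 100 ang -60 minr 85.0 54
60 100 ang -30 minr 93.0 229
100 200 ang -60 minr 104.0 22
100 200 ang -30 minr 94.0 104
shift [-16.8  18.2  84.8]
```

In the tool's units: 177 mm / 600 = 0.295, 155 mm / 600 = 0.2583.

Emit:
hand_motion(
  moves=[
    [[-0.0283, 0.03, 0.0667], [0, 0, 0]],
    [[-0.0283, 0.03, 0.1417], [0, 0, 0]],
    [[-0.0283, 0.03, 0.2167], [0, 0, 0]],
    [[-0.0283, 0.03, 0.2583], [0, 0, 0]],
    [[-0.0283, 0.03, 0.295], [0, 0, 0]],
    [[-0.0283, 0.03, 0.295], [0, 0, 0]],
  ],
)

```text
time_s: 2.6
eef_pos: [669.4, 212.4, 104.4]
ee_rot: [-0.002, 0.228, 0.974, -0.001]
force: [-0.0, 0.2, -0.0]
grip_width: 0.65
grip_force: 0.0
```

Emit:
hand_motion(
  moves=[
    [[0, 0, 0], [0, 0, 0]],
    [[0, 0, 0], [0, 0, 0]],
    [[0, 0, 0], [0, 0, 0]],
    [[0, 0, 0], [0, 0, 0]],
    [[0, 0, 0], [0, 0, 0]],
  ],
  finger_gap=0.0,
  grip_n=40,
)

```text
time_s: 3.1
eef_pos: [671.6, 211.7, 108.4]
ee_rot: [0.001, 0.228, 0.974, 0.0]
force: [-0.8, 0.1, 7.0]
grip_width: 0.483
grip_force: 40.9
```

```bash
python3 - <<'E'
from h import *
print(ctrl.tip_extent)
p,d=cams.capture('wrist')
cv2.imwrite('pics/w2.png',p[:,:,::-1])
E
```

```text
72.6
```

View pics/w2.png

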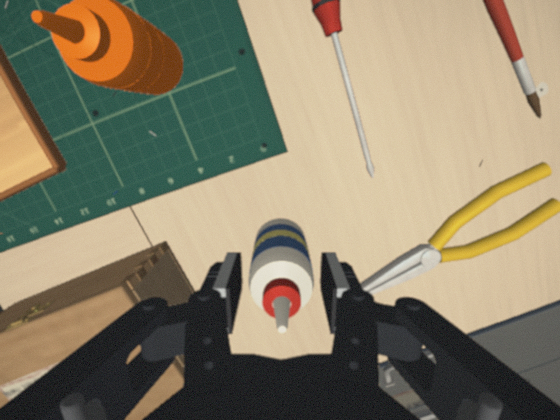

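The wrist picture shows the bottle between the pads, body at (283,260) and nozzle at (283,325). The opening reads wider than I expected for 33 mm, so I check again after a short wait.

Emit:
hand_motion(
  moves=[
    [[0, 0, 0], [0, 0, 0]],
    [[0, 0, 0], [0, 0, 0]],
    [[0, 0, 0], [0, 0, 0]],
    [[0, 0, 0], [0, 0, 0]],
  ],
)

```text
time_s: 3.55
eef_pos: [671.6, 211.7, 108.4]
ee_rot: [0.001, 0.228, 0.974, 0.0]
force: [-0.8, 0.1, 6.8]
grip_width: 0.48
grip_force: 40.9
```

```bash
python3 - <<'E'
from h import *
p,d=cams.capture('wrist')
c=cams.calibration('wrist')
cv2.imwrite('pics/w3.png',cv2.resize(p[200:360,180:400,::-1],None,fx=3,fy=3))
P=pts(d>0,d,c).reshape(-1,3)
T=rot(readout.sense()['ee_rot']).inv().apply(P-readout.sense()['eef_pos'])
v,u=np.nonzero(d>0)
m=(abs(T[:,0])<14)&(T[:,2]>20)&(T[:,2]<90)&(abs(T[:,1])<70)
for lo in range(20,90,8):
    k=m&(T[:,2]>=lo)&(T[:,2]<lo+8)
    if k.sum()>3: print(lo,k.sum(),np.percentile(T[k,1],[0,10,25,50,75,90,100]).round(0))
E
```

```text
20 1949 [-51. -40. -31.   1.  34.  43.  54.]
28 1246 [-40. -23. -20.   1.  23.  26.  42.]
36 1721 [-33. -21.  -5.   1.   9.  24.  36.]
44 2200 [-70. -23. -10.   0.  11.  23.  36.]
52 1447 [-70. -29. -19.  -2.  15.  25.  36.]
60 797 [-70. -68. -23. -10.  22.  25.  35.]
68 366 [-70. -69. -68. -12.   9.  15.  22.]
76 266 [-70. -69. -68. -13.   9.  13.  17.]
84 148 [-70. -69. -68. -12.   9.  13.  16.]
```

View pics/w3.png

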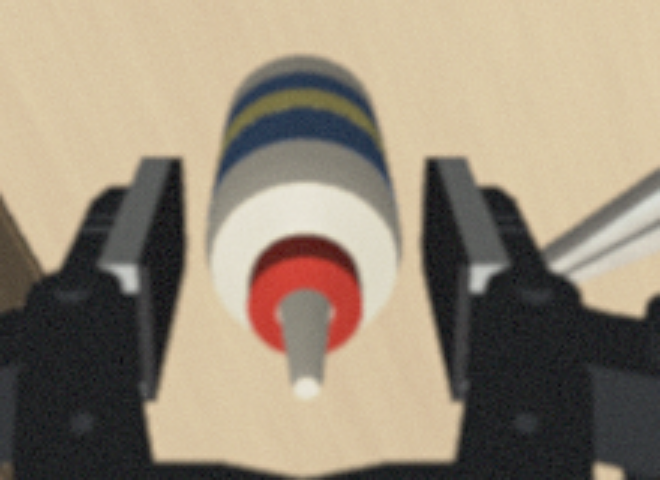

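The pads look about 4 mm clear of the bottle on each side, but the gripper reports 41 N. A small lift will settle it.

In the tool's units: -30 mm / 600 = -0.05, -20 mm / 600 = -0.0333.

Emit:
hand_motion(
  moves=[
    [[0, 0, -0.0167], [0, 0, 0]],
    [[0, 0, -0.0333], [0, 0, 0]],
    [[0, 0, -0.05], [0, 0, 0]],
    [[0, 0, -0.05], [0, 0, 0]],
    [[0, 0, -0.05], [0, 0, 0]],
  ],
)

```text
time_s: 4.1
eef_pos: [671.1, 211.6, 137.1]
ee_rot: [0.0, 0.228, 0.974, 0.0]
force: [-1.1, -1.6, 0.2]
grip_width: 0.481
grip_force: 40.5
```

```bash
python3 - <<'E'
from h import *
p,d=cams.capture('wrist');c=cams.calibration('wrist')
look('glue_bottle','wrist',d,c)
cv2.imwrite('pics/w4.png',p[:,:,::-1])
E
```

```text
glue_bottle wrist p0.94 bbox [244. 219. 313. 333.] n 5306 med [664. 216.  85.] z5/95 [ 39. 103.] rect [707. 193.  51. 113.  71.]
glue_bottle wrist p0.78 bbox [ 94.  23. 200.  99.] n 5698 med [554. 203.  59.] z5/95 [15. 78.] rect [538. 186.  64.  43.  30.]
glue_bottle wrist p0.41 bbox [  2.  82.  32. 167.] n 2393 med [531.  91.  12.] z5/95 [10. 19.] rect [531.  89.  27.  57.  50.]
```

View pics/w4.png

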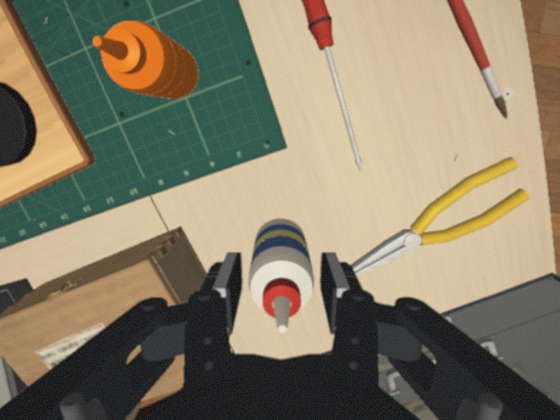

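It is held: the bottle moved with the gripper, still at (283,260). Now I get the tray's exact pose.

```bash
python3 - <<'E'
from h import *
p,d=cams.capture('top');c=cams.calibration('top')
for n in"tall_cup low_cup block_bay long_rest".split():
    t=cams.trace(n,'top')[0];P=pts(t['pixels'],d,c)
    (cx,cy),s,a=cv2.minAreaRect(P[:,:2].astype(np.float32));print(n,round(t['p'],2),np.round([cx,cy,*s,a],1))
    if n=='tall_cup':
        q=P[P[:,2]>35];print('rim',len(q),(cv2.minEnclosingCircle(q[:,:2].astype(np.float32))))
    u=cams.spot_point(n,'top');print([ (round(k['p'],2),onz([k['uv']],9 ,c).round(1)) for k in u[:1]])
print(rel([517,2,137]).round(1),rel([517,2,200]).round(1))
E
```

```text
tall_cup 0.81 [515.    1.3  59.2  58.7  72.2]
rim 109 ((515.6033325195312, 0.9788104891777039), 29.747209548950195)
[(0.64, array([[514. ,   8.1,   9. ]]))]
low_cup 0.78 [521.   74.5  53.2  54.9   1.4]
[(0.9, array([[527.1,  75. ,   9. ]]))]
block_bay 0.57 [508.6 -74.8  50.2  84.1  84.1]
[(0.88, array([[508.3, -72.8,   9. ]]))]
long_rest 0.77 [444.2   6.3 182.3  42.7  84.9]
[(0.68, array([[447.3,  12.2,   9. ]]))]
[ 4.480e+01 -2.563e+02 -1.000e-01] [  44.8 -256.3  -63.1]
```

In the tool's units: -257 mm / 600 = -0.4283, -225 mm / 600 = -0.375.

Emit:
hand_motion(
  moves=[
    [[0, 0, -0.075], [0, 0, 0]],
    [[0, 0, -0.15], [0, 0, 0]],
    [[0.0133, -0.075, -0.1583], [0, 0, 0]],
    [[0.0267, -0.15, -0.1583], [0, 0, 0]],
    [[0.04, -0.225, -0.1583], [0, 0, 0]],
    [[0.0533, -0.3, -0.1583], [0, 0, 0]],
    [[0.0667, -0.375, -0.1583], [0, 0, 0]],
    [[0.0767, -0.4283, -0.1583], [0, 0, 0]],
  ],
)

```text
time_s: 5.45
eef_pos: [514.1, 0.3, 232.1]
ee_rot: [0.0, 0.229, 0.973, -0.0]
force: [1.4, -0.3, 0.9]
grip_width: 0.481
grip_force: 40.7
```

Emit:
hand_motion(
  moves=[
    [[0, 0, 0], [0, 0, 0]],
    [[0, 0, 0], [0, 0, 0]],
    [[0, 0, 0], [0, 0, 0]],
  ],
)

```text
time_s: 5.75
eef_pos: [516.2, 2.5, 232.0]
ee_rot: [0.0, 0.228, 0.974, 0.0]
force: [0.4, -0.0, -0.9]
grip_width: 0.485
grip_force: 40.7
```

```bash
python3 - <<'E'
from h import *
print(rel([515.5,1,121]).round(1))
p,d=cams.capture('wrist');c=cams.calibration('wrist')
P=pts(d>0,d,c)
q=P[(P[:,2]>38)&(P[:,2]<47)&(np.hypot(P[:,0]-515,P[:,1])<45)];print('rim',len(q),cv2.minEnclosingCircle(q[:,:2].astype(np.float32)))
T=rot(readout.sense()['ee_rot']).inv().apply(P-readout.sense()['eef_pos'])
cv2.imwrite('pics/w5.png',p[:,:,::-1])
E
```

```text
[ -0.   -1.7 111. ]
rim 578 ((514.5418701171875, 1.9666138887405396), 29.91867446899414)
```

View pics/w5.png

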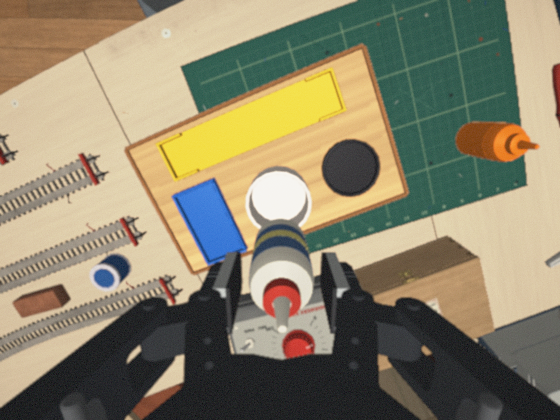

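The wrist picture shows the bottle upright, lined up with the white cup at (280,200). I lower it.

In the tool's units: 111 mm / 600 = 0.185, 106 mm / 600 = 0.1767.

Emit:
hand_motion(
  moves=[
    [[0, -0.0017, 0.0667], [0, 0, 0]],
    [[0, -0.0017, 0.125], [0, 0, 0]],
    [[0, -0.0017, 0.1583], [0, 0, 0]],
    [[0, -0.0017, 0.1767], [0, 0, 0]],
    [[0, -0.0017, 0.185], [0, 0, 0]],
    [[0, -0.0017, 0.185], [0, 0, 0]],
    [[0, -0.0017, 0.185], [0, 0, 0]],
  ],
)

```text
time_s: 6.5
eef_pos: [515.8, 1.2, 121.7]
ee_rot: [0.001, 0.228, 0.974, 0.0]
force: [0.2, 0.1, -0.7]
grip_width: 0.48
grip_force: 40.7
```

Emit:
hand_motion(
  moves=[
    [[0, 0, 0], [0, 0, 0]],
    [[0, 0, 0], [0, 0, 0]],
    [[0, 0, 0], [0, 0, 0]],
  ],
  finger_gap=0.65,
)

```text
time_s: 6.8
eef_pos: [515.3, 1.0, 121.2]
ee_rot: [0.0, 0.228, 0.974, 0.0]
force: [-0.4, -0.6, 0.5]
grip_width: 0.654
grip_force: 0.0
```

Emit:
hand_motion(
  moves=[
    [[0, 0, -0.0667], [0, 0, 0]],
    [[0, 0, -0.1333], [0, 0, 0]],
    [[0, 0, -0.2], [0, 0, 0]],
    [[0, 0, -0.2], [0, 0, 0]],
  ],
)

```text
time_s: 7.2
eef_pos: [516.7, 0.8, 246.0]
ee_rot: [0.005, 0.228, 0.974, 0.0]
force: [0.9, -0.6, 0.1]
grip_width: 0.65
grip_force: 0.0
```

```bash
python3 - <<'E'
from h import *
p,d=cams.capture('wrist');c=cams.calibration('wrist')
look('glue_bottle','wrist',d,c)
P=pts(d>0,d,c);Q=P[(np.hypot(P[:,0]-515,P[:,1]-1)<26)]
for a,b in[(30,42),(45,60),(64,71),(73,80),(84,100)]:
    q=Q[(Q[:,2]>a)&(Q[:,2]<b)]
    if len(q)>3: print(a,b,len(q),q[:,:2].min(0).round(1),q[:,:2].max(0).round(1),q[:,:2].mean(0).round(1))
E
```

```text
glue_bottle wrist p0.58 bbox [453. 120. 528. 156.] n 2187 med [542. 190.  52.] z5/95 [ 8. 71.] rect [561. 222.  90.  35.  60.]
30 42 299 [498.1 -25. ] [540.9  20.7] [524.4  -3.4]
45 60 148 [498.3 -10.1] [526.2  17.8] [503.7   8. ]
64 71 525 [499.8 -12.6] [529.   16.4] [512.    2.9]
73 80 260 [506.2  -6.5] [523.    9.9] [513.6   2.3]
84 100 49 [ 5.118e+02 -5.000e-01] [516.5   4.4] [513.8   2.1]
```

The bottle stands upright in the cup: nozzle centre (514,2), body centred on the same point. Next is the red tin.

In the tool's units: -210 mm / 600 = -0.35, -189 mm / 600 = -0.315.

Emit:
hand_motion(
  moves=[
    [[-0.0633, -0.0483, 0], [0, 0, 0]],
    [[-0.1267, -0.0983, 0], [0, 0, 0]],
    [[-0.1883, -0.1467, 0], [0, 0, 0]],
    [[-0.2517, -0.1967, 0], [0, 0, 0]],
    [[-0.315, -0.245, 0], [0, 0, 0]],
    [[-0.35, -0.275, 0], [0, 0, 0]],
    [[-0.35, -0.275, 0], [0, 0, 0]],
    [[-0.35, -0.275, 0], [0, 0, 0]],
  ],
)

```text
time_s: 8.1
eef_pos: [629.5, -240.1, 238.7]
ee_rot: [-0.002, 0.229, 0.974, 0.001]
force: [0.6, 0.3, -0.6]
grip_width: 0.652
grip_force: 0.0
```

```bash
python3 - <<'E'
from h import *
p,d=cams.capture('wrist');c=cams.calibration('wrist')
look('red_tin','wrist',d,c);look('track_rubber','wrist',d,c)
P=pts(d>0,d,c);Q=P[(np.hypot(P[:,0]-641,P[:,1]+258)<35)&(P[:,2]>22)&(P[:,2]<34)];print(len(Q),cv2.minEnclosingCircle(Q[:,:2].astype(np.float32)),np.median(Q[:,2]))
cv2.imwrite('pics/w6.png',p[:,:,::-1])
E
```

```text
red_tin wrist p0.75 bbox [251. 196. 284. 232.] n 1042 med [ 640. -256.   27.] z5/95 [ 2. 29.] rect [ 647. -258.   42.   35.    1.]
track_rubber wrist p0.64 bbox [127.  92. 191. 134.] n 1733 med [ 506. -303.   18.] z5/95 [14. 20.] rect [ 504. -305.   60.   27.   80.]
850 ((642.6477661132812, -257.6072692871094), 16.599775314331055) 27.522488192869275
```

View pics/w6.png

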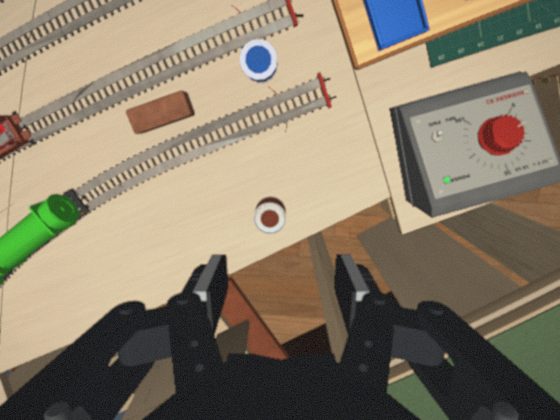

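The wrist picture shows the red-brown tin at (270,217), the blue tin at (258,60) and the rubber at (160,112).

In the tool's units: 156 mm / 600 = 0.26, 145 mm / 600 = 0.2417.

```bash
python3 -c "
from h import *
print(rel([642.5,-257.5,82]))"
```

```text
[-19.80521542 -10.99437784 158.47414424]
```

Emit:
hand_motion(
  moves=[
    [[-0.0317, -0.0167, 0.075], [0, 0, 0]],
    [[-0.0317, -0.0167, 0.15], [0, 0, 0]],
    [[-0.0317, -0.0167, 0.2083], [0, 0, 0]],
    [[-0.0317, -0.0167, 0.2417], [0, 0, 0]],
    [[-0.0317, -0.0167, 0.26], [0, 0, 0]],
    [[-0.0317, -0.0167, 0.26], [0, 0, 0]],
  ],
)

```text
time_s: 8.85
eef_pos: [642.2, -256.7, 84.0]
ee_rot: [-0.001, 0.228, 0.974, 0.0]
force: [-0.3, 0.1, -0.1]
grip_width: 0.648
grip_force: 0.0
```

Emit:
hand_motion(
  moves=[
    [[0, 0, 0], [0, 0, 0]],
    [[0, 0, 0], [0, 0, 0]],
    [[0, 0, 0], [0, 0, 0]],
    [[0, 0, 0], [0, 0, 0]],
  ],
  finger_gap=0.0,
  grip_n=40,
)

```text
time_s: 9.25
eef_pos: [643.2, -257.7, 87.0]
ee_rot: [0.002, 0.228, 0.974, -0.0]
force: [-1.2, 1.2, 6.4]
grip_width: 0.36
grip_force: 40.1
```

Emit:
hand_motion(
  moves=[
    [[0, 0, -0.05], [0, 0, 0]],
    [[0, 0, -0.1167], [0, 0, 0]],
    [[0, 0, -0.1833], [0, 0, 0]],
    [[0, 0, -0.25], [0, 0, 0]],
    [[0, 0, -0.25], [0, 0, 0]],
  ],
)

```text
time_s: 9.75
eef_pos: [643.7, -258.2, 242.5]
ee_rot: [0.006, 0.228, 0.974, -0.002]
force: [0.2, -0.3, 0.0]
grip_width: 0.358
grip_force: 39.9
```

```bash
python3 -c "
from h import *
print(rel([521.3,75,232]))"
```

```text
[257.8910008  244.0421967    7.09709313]
```

In the tool's units: 258 mm / 600 = 0.43, 244 mm / 600 = 0.4067.

Emit:
hand_motion(
  moves=[
    [[0.0533, 0.05, 0], [0, 0, 0]],
    [[0.1067, 0.1017, 0], [0, 0, 0]],
    [[0.1617, 0.1517, 0], [0, 0, 0]],
    [[0.215, 0.2033, 0], [0, 0, 0]],
    [[0.2683, 0.2533, 0], [0, 0, 0]],
    [[0.3217, 0.305, 0], [0, 0, 0]],
    [[0.3767, 0.355, 0], [0, 0, 0]],
    [[0.43, 0.4067, 0], [0, 0, 0]],
  ],
)

```text
time_s: 10.55
eef_pos: [518.8, 77.2, 235.0]
ee_rot: [0.0, 0.228, 0.974, 0.0]
force: [0.4, -0.0, 0.1]
grip_width: 0.358
grip_force: 39.9
```

Emit:
hand_motion(
  moves=[
    [[0, 0, 0], [0, 0, 0]],
    [[0, 0, 0], [0, 0, 0]],
    [[0, 0, 0], [0, 0, 0]],
  ],
)

```text
time_s: 10.85
eef_pos: [520.3, 74.9, 234.9]
ee_rot: [0.0, 0.229, 0.973, -0.0]
force: [-0.3, -0.7, -0.2]
grip_width: 0.358
grip_force: 39.9
```

```bash
python3 - <<'E'
from h import *
p,d=cams.capture('wrist');c=cams.calibration('wrist')
look('red_tin','wrist',d,c);look('low_cup','wrist',d,c)
P=pts(d>0,d,c)
S=readout.sense();T=rot(S['ee_rot']).inv().apply(P-S['eef_pos'])
t=cams.trace('red_tin','wrist')[0];Q=pts(t['pixels'],d,c);Q=rot(S['ee_rot']).inv().apply(Q-S['eef_pos']);print('tin in tool',np.percentile(Q,[2,50,98],axis=0).round(1))
print(rel([521.3,75,100]))
cv2.imwrite('pics/w7.png',p[:,:,::-1])
E
```

```text
red_tin wrist p0.94 bbox [246. 227. 310. 310.] n 4233 med [517.  78. 174.] z5/95 [153. 176.] rect [579.  52.  59. 158.  56.]
low_cup wrist p0.61 bbox [251. 169. 309. 220.] n 2408 med [520.  76.  12.] z5/95 [11. 19.] rect [520.  77.  54.  55.  35.]
tin in tool [[-14.7 -13.4  58.5]
 [  5.1   0.9  60.4]
 [ 16.5  15.7  85.7]]
[ -0.93949955   0.63513699 134.77141411]
```

View pics/w7.png

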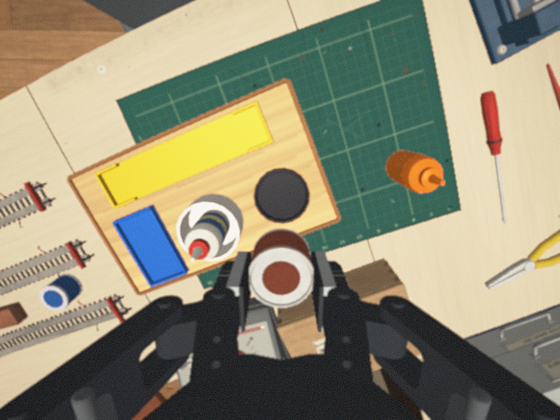

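The wrist picture shows the red-brown tin held level at (281,275) and the black cup at (281,195). The bottle stands in the white cup at (207,230).

In the tool's units: 134 mm / 600 = 0.2233, 128 mm / 600 = 0.2133.

Emit:
hand_motion(
  moves=[
    [[-0.0017, 0.0017, 0.075], [0, 0, 0]],
    [[-0.0017, 0.0017, 0.1417], [0, 0, 0]],
    [[-0.0017, 0.0017, 0.1917], [0, 0, 0]],
    [[-0.0017, 0.0017, 0.2133], [0, 0, 0]],
    [[-0.0017, 0.0017, 0.2233], [0, 0, 0]],
    [[-0.0017, 0.0017, 0.2233], [0, 0, 0]],
    [[-0.0017, 0.0017, 0.2233], [0, 0, 0]],
  ],
)

```text
time_s: 11.75
eef_pos: [522.0, 76.1, 102.2]
ee_rot: [0.001, 0.228, 0.974, 0.0]
force: [-0.1, -0.3, 0.0]
grip_width: 0.358
grip_force: 39.9
```

Emit:
hand_motion(
  moves=[
    [[0, 0, 0], [0, 0, 0]],
    [[0, 0, 0], [0, 0, 0]],
    [[0, 0, 0], [0, 0, 0]],
  ],
  finger_gap=0.53,
)

```text
time_s: 12.05
eef_pos: [521.4, 76.2, 101.4]
ee_rot: [0.0, 0.228, 0.974, 0.0]
force: [-0.3, -0.7, -0.1]
grip_width: 0.531
grip_force: 0.0
```

Emit:
hand_motion(
  moves=[
    [[0, 0, -0.0667], [0, 0, 0]],
    [[0, 0, -0.1333], [0, 0, 0]],
    [[0, 0, -0.2167], [0, 0, 0]],
    [[0, 0, -0.2333], [0, 0, 0]],
    [[0, 0, -0.2333], [0, 0, 0]],
  ],
)

```text
time_s: 12.55
eef_pos: [521.7, 76.2, 242.6]
ee_rot: [0.002, 0.228, 0.974, 0.0]
force: [-0.5, 0.6, -0.6]
grip_width: 0.529
grip_force: 0.0
```

```bash
python3 - <<'E'
from h import *
p,d=cams.capture('wrist');c=cams.calibration('wrist')
look('red_tin','wrist',d,c)
P=pts(d>0,d,c);Q=P[(np.hypot(P[:,0]-521,P[:,1]-75)<28)&(P[:,2]>32)&(P[:,2]<60)];print(len(Q),cv2.minEnclosingCircle(Q[:,:2].astype(np.float32)),np.percentile(Q[:,2],[10,50,90]))
print(rel([504,-300,240]).round())
E
```

```text
red_tin wrist p0.86 bbox [260. 175. 296. 216.] n 1055 med [519.  78.  37.] z5/95 [18. 38.] rect [521.  77.  32.  34.  61.]
937 ((520.7728271484375, 77.24269104003906), 16.517900466918945) [35.85326957 36.8839035  38.10015362]
[-152. -344.   -0.]
```

The tin sits in the black cup: centre (521,77), lid at z 37. Now the rubber.

In the tool's units: -330 mm / 600 = -0.55, -301 mm / 600 = -0.5017, 0.98 rad / 1.5708 = 0.6239.

Emit:
hand_motion(
  moves=[
    [[-0.0317, -0.0717, 0], [0, 0, 0.0891]],
    [[-0.0633, -0.1433, 0], [0, 0, 0.1783]],
    [[-0.095, -0.215, 0], [0, 0, 0.2674]],
    [[-0.1267, -0.2867, 0], [0, 0, 0.3565]],
    [[-0.1583, -0.3583, 0], [0, 0, 0.4456]],
    [[-0.19, -0.43, 0], [0, 0, 0.5348]],
    [[-0.2217, -0.5017, 0], [0, 0, 0.6239]],
    [[-0.2417, -0.55, 0], [0, 0, 0.713]],
  ],
  finger_gap=0.65,
  grip_n=40,
)

```text
time_s: 13.45
eef_pos: [503.4, -286.5, 238.6]
ee_rot: [-0.002, 0.713, 0.701, -0.0]
force: [-0.2, 0.2, -0.2]
grip_width: 0.652
grip_force: 0.0
```

Emit:
hand_motion(
  moves=[
    [[0, 0, 0], [0, 0, 0.0891]],
    [[0, 0, 0], [0, 0, 0.0955]],
    [[0, 0, 0], [0, 0, 0.0955]],
    [[0, 0, 0], [0, 0, 0.0955]],
  ],
)

```text
time_s: 13.85
eef_pos: [504.4, -283.1, 240.3]
ee_rot: [-0.001, 0.76, 0.65, -0.0]
force: [-1.1, 0.6, -0.1]
grip_width: 0.651
grip_force: 0.0
```

```bash
python3 - <<'E'
from h import *
p,d=cams.capture('wrist');c=cams.calibration('wrist')
look('track_rubber','wrist',d,c)
S=readout.sense();y=rot(S['ee_rot']).apply([0,1,0]);print('tooly deg',np.degrees(np.arctan2(y[1],y[0])))
t=cams.trace('track_rubber','wrist')[0];P=pts(t['pixels'],d,c);Q=P[(P[:,2]>14)&(P[:,2]<24)]
r=cv2.minAreaRect(Q[:,:2].astype(np.float32));print(r,np.median(Q[:,2]))
e,v=np.linalg.eigh(np.cov(Q[:,:2].T));print('long axis deg',np.degrees(np.arctan2(v[1,1],v[0,1])))
print(rel([*r[0],83]).round(1))
cv2.imwrite('pics/w8.png',p[:,:,::-1])
E
```

```text
track_rubber wrist p0.86 bbox [277. 189. 294. 243.] n 1279 med [ 506. -303.   18.] z5/95 [16. 19.] rect [ 506. -305.   59.   23.   81.]
tooly deg -9.018154534841534
((505.8204345703125, -305.3332824707031), (58.852806091308594, 23.083242416381836), 80.64653778076172) 18.072185157543515
long axis deg 80.62004242487589
[-21.5   4.8 157.8]
```

View pics/w8.png

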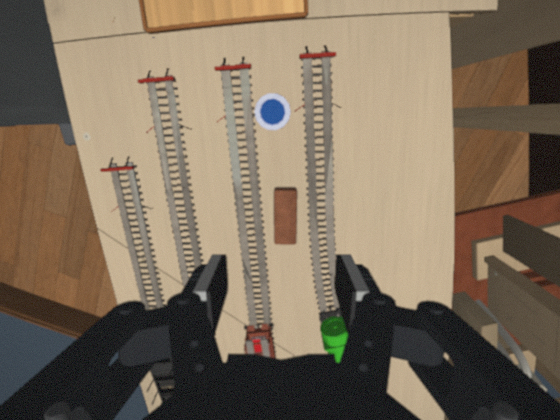

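The wrist picture shows the rubber at (285,216) between two tracks, aligned with the fingers, with clear space on both sides.

In the tool's units: 160 mm / 600 = 0.2667, 148 mm / 600 = 0.2467.

Emit:
hand_motion(
  moves=[
    [[-0.0367, 0.0083, 0.075], [0, 0, 0]],
    [[-0.0367, 0.0083, 0.15], [0, 0, 0]],
    [[-0.0367, 0.0083, 0.2083], [0, 0, 0]],
    [[-0.0367, 0.0083, 0.2467], [0, 0, 0]],
    [[-0.0367, 0.0083, 0.2667], [0, 0, 0]],
    [[-0.0367, 0.0083, 0.2667], [0, 0, 0]],
    [[-0.0367, 0.0083, 0.2667], [0, 0, 0]],
  ],
)

```text
time_s: 14.7
eef_pos: [506.3, -306.7, 82.1]
ee_rot: [0.001, 0.761, 0.649, 0.0]
force: [0.9, 0.5, 0.0]
grip_width: 0.653
grip_force: 0.0
```

Emit:
hand_motion(
  moves=[
    [[0, 0, 0], [0, 0, 0]],
    [[0, 0, 0], [0, 0, 0]],
    [[0, 0, 0], [0, 0, 0]],
    [[0, 0, 0], [0, 0, 0]],
    [[0, 0, 0], [0, 0, 0]],
  ],
  finger_gap=0.0,
  grip_n=40,
)

```text
time_s: 15.2
eef_pos: [506.2, -306.7, 82.2]
ee_rot: [0.001, 0.761, 0.648, 0.0]
force: [-1.1, 0.7, 5.9]
grip_width: 0.264
grip_force: 40.0
```

Emit:
hand_motion(
  moves=[
    [[0, 0, -0.05], [0, 0, 0]],
    [[0, 0, -0.1167], [0, 0, 0]],
    [[0, 0, -0.1833], [0, 0, 0]],
    [[0, 0, -0.25], [0, 0, 0]],
    [[0, 0, -0.25], [0, 0, 0]],
  ],
)

```text
time_s: 15.7
eef_pos: [507.0, -307.4, 236.9]
ee_rot: [0.005, 0.761, 0.648, 0.001]
force: [0.1, 0.0, 0.6]
grip_width: 0.266
grip_force: 39.5
```

```bash
python3 - <<'E'
from h import *
p,d=cams.capture('wrist');c=cams.calibration('wrist')
S=readout.sense()
t=cams.trace('track_rubber','wrist')[0];P=pts(t['pixels'],d,c);Q=rot(S['ee_rot']).inv().apply(P-S['eef_pos']);print('in tool',t['p'],np.percentile(Q,[2,50,98],axis=0).round(1))
print(rel([508.6,-74.8,230]).round(1))
E
```

```text
in tool 0.61 [[-26.9 -11.   63.1]
 [  6.6   0.4  64.4]
 [ 30.5  11.5  76.6]]
[229.  -34.1   1.2]
```

In the tool's units: 229 mm / 600 = 0.3817, 200 mm / 600 = 0.3333, 1.12 rad / 1.5708 = 0.713.

Emit:
hand_motion(
  moves=[
    [[0.0483, -0.0067, 0], [0, 0, 0.0891]],
    [[0.095, -0.015, 0], [0, 0, 0.1783]],
    [[0.1433, -0.0217, 0], [0, 0, 0.2674]],
    [[0.1917, -0.0283, 0], [0, 0, 0.3565]],
    [[0.2383, -0.035, 0], [0, 0, 0.4456]],
    [[0.2867, -0.0433, 0], [0, 0, 0.5348]],
    [[0.3333, -0.05, 0], [0, 0, 0.6239]],
    [[0.3817, -0.0567, 0], [0, 0, 0.713]],
  ],
)

```text
time_s: 16.6
eef_pos: [508.0, -73.6, 229.3]
ee_rot: [-0.001, 0.99, 0.142, -0.001]
force: [0.4, 0.9, -0.8]
grip_width: 0.261
grip_force: 39.5
```

Emit:
hand_motion(
  moves=[
    [[0, 0, 0], [0, 0, 0.0891]],
    [[0, 0, 0], [0, 0, 0.1783]],
    [[0, 0, 0], [0, 0, 0.2355]],
    [[0, 0, 0], [0, 0, 0.2355]],
    [[0, 0, 0], [0, 0, 0.2355]],
    [[0, 0, 0], [0, 0, 0.2355]],
  ],
)

```text
time_s: 17.2
eef_pos: [508.6, -74.9, 230.3]
ee_rot: [-0.0, 0.999, -0.039, -0.0]
force: [0.1, -0.6, -0.0]
grip_width: 0.267
grip_force: 39.5
```

```bash
python3 - <<'E'
from h import *
p,d=cams.capture('wrist');c=cams.calibration('wrist')
S=readout.sense();y=rot(S['ee_rot']).apply([1,0,0]);print('toolx deg',np.degrees(np.arctan2(y[1],y[0])))
for n in('block_bay','long_rest'):
  for t in cams.trace(n,'wrist')[:1]:
    P=pts(t['pixels'],d,c);print(n,t['p'],len(P),cv2.minAreaRect(P[:,:2].astype(np.float32)),t['bbox'])
t=cams.trace('track_rubber','wrist')[0];P=pts(t['pixels'],d,c);P=P[P[:,2]>160];print('rub',t['p'],cv2.minAreaRect(P[:,:2].astype(np.float32)))
print(rel([508.6,-74.8,94]).round(1))
cv2.imwrite('pics/w9.png',p[:,:,::-1])
E
```

```text
toolx deg -4.459636187405667
block_bay 0.35 1176 ((522.8252563476562, 73.06446838378906), (54.917606353759766, 50.411624908447266), 24.96380615234375) [102.5, 171.8, 156.2, 222.9]
long_rest 0.91 3828 ((457.3810729980469, 12.395767211914062), (76.20568084716797, 173.59674072265625), 19.44866371154785) [127.1, 244.5, 257.4, 279.4]
rub 0.7 ((508.8080749511719, -73.52883911132812), (24.201295852661133, 59.88481140136719), 85.54085540771484)
[-1.000e-01 -1.000e-01  1.368e+02]
```

View pics/w9.png

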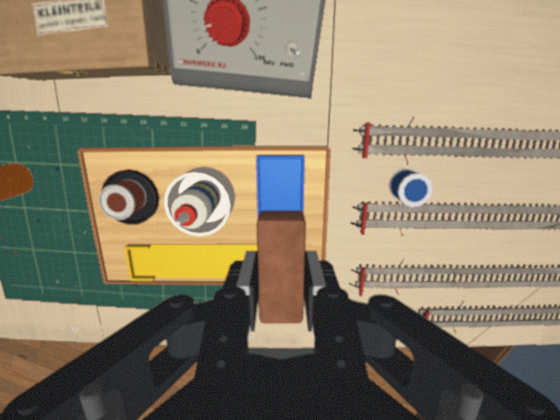

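The wrist picture shows the rubber held over the blue bay at (281,180) and aligned with it. The red tin at (128,195) and the bottle at (195,200) are in place. I lower it.

Units first: shifts go in shares of 60 cm and turns go in shares of 90 degrees. So 136 mm / 600 = 0.2267, 130 mm / 600 = 0.2167.

Emit:
hand_motion(
  moves=[
    [[0, 0.0017, 0.075], [0, 0, 0]],
    [[0, 0.0017, 0.15], [0, 0, 0]],
    [[0, 0.0017, 0.1967], [0, 0, 0]],
    [[0, 0.0017, 0.2167], [0, 0, 0]],
    [[0, 0.0017, 0.2267], [0, 0, 0]],
    [[0, 0.0017, 0.2267], [0, 0, 0]],
    [[0, 0.0017, 0.2267], [0, 0, 0]],
  ],
)

```text
time_s: 18.1
eef_pos: [509.3, -76.1, 96.2]
ee_rot: [0.0, 0.999, -0.04, 0.001]
force: [-1.1, 0.1, -0.6]
grip_width: 0.265
grip_force: 39.5
```

Emit:
hand_motion(
  moves=[
    [[0, 0, 0], [0, 0, 0]],
    [[0, 0, 0], [0, 0, 0]],
    [[0, 0, 0], [0, 0, 0]],
  ],
  finger_gap=0.4,
)

```text
time_s: 18.4
eef_pos: [508.8, -75.9, 95.4]
ee_rot: [0.0, 0.999, -0.04, 0.0]
force: [-0.8, 0.1, 0.4]
grip_width: 0.404
grip_force: 0.0
```

Emit:
hand_motion(
  moves=[
    [[0, 0, -0.05], [0, 0, 0]],
    [[0, 0, -0.1333], [0, 0, 0]],
    [[0, 0, -0.2167], [0, 0, 0]],
    [[0, 0, -0.2333], [0, 0, 0]],
    [[0, 0, -0.2333], [0, 0, 0]],
  ],
)

```text
time_s: 18.9
eef_pos: [509.1, -76.0, 236.6]
ee_rot: [0.001, 0.999, -0.04, 0.002]
force: [-0.6, -0.0, -1.9]
grip_width: 0.401
grip_force: 0.0
```

```bash
python3 - <<'E'
from h import *
p,d=cams.capture('wrist');c=cams.calibration('wrist')
for t in cams.trace('track_rubber','wrist')[:2]:
    P=pts(t['pixels'],d,c);print('rub',t['p'],cv2.minAreaRect(P[:,:2].astype(np.float32)),np.percentile(P[:,2],[5,50,95]))
p,d=cams.capture('top');c=cams.calibration('top')
for n in('screwdriver','brush'): look(n,'top',d,c)
P=pts(d>0,d,c);T=P[(P[:,2]>4)&(P[:,2]<20)&(abs(P[:,0]-575)<90)&(abs(P[:,1]-288)<25)]
for x in range(490,670,12):
    q=T[abs(T[:,0]-x)<6]
    if len(q): print(x,len(q),q[:,1].mean().round(1),q[:,1].min().round(1),q[:,1].max().round(1),q[:,2].max().round(1))
print(rel([530,270,240]).round(1))
E
```

```text
rub 0.79 ((508.52655029296875, -74.74359130859375), (25.943660736083984, 60.21577453613281), 84.43467712402344) [18.38328943 27.71043165 28.95787679]
rub 0.47 ((521.2444458007812, 74.25780487060547), (56.185874938964844, 51.75483703613281), 23.564918518066406) [ 8.95097415 11.10433096 17.7503555 ]
screwdriver top p0.74 bbox [146. 160. 164. 219.] n 220 med [553. 290.  10.] z5/95 [-1. 14.] rect [586. 288.  20. 137.  81.]
brush top p0.75 bbox [120. 159. 120. 208.] n 110 med [616. 373.   6.] z5/95 [3. 9.] rect [599. 372. 125.   7.   8.]
490 8 311.6 310.7 312.6 11.4
514 5 295.1 291.3 300.8 13.7
526 33 294.7 288.9 303.1 16.5
538 34 292.3 276.2 300.5 16.1
550 29 292.4 286.4 310.0 14.6
562 30 289.1 283.6 295.2 16.5
574 23 288.7 284.3 295.0 14.2
586 7 287.1 285.2 289.4 10.3
598 8 286.7 283.3 294.2 10.4
610 10 287.5 282.6 309.1 8.6
622 8 282.7 281.1 285.0 8.0
634 8 281.5 279.5 284.2 11.2
646 7 279.6 277.5 281.4 8.3
658 3 278.5 277.8 279.7 8.1
[  -5.7 -346.4   -6.4]
```

The rubber lies flat in the bay, centred at (508.5,-74.7) with its top at about 28 mm. Next is the screwdriver: its handle runs from x = 516 to 578 and the steel tip is at x ≈ 658.

In the tool's units: -350 mm / 600 = -0.5833, -322 mm / 600 = -0.5367, 0.04 rad / 1.5708 = 0.0255.

Emit:
hand_motion(
  moves=[
    [[0.0033, -0.0767, 0], [0, 0, 0]],
    [[0.0067, -0.1533, 0], [0, 0, 0]],
    [[0.0083, -0.23, 0], [0, 0, 0]],
    [[0.0117, -0.3067, 0], [0, 0, 0.0064]],
    [[0.015, -0.3833, 0], [0, 0, 0.0127]],
    [[0.0183, -0.46, 0], [0, 0, 0.0191]],
    [[0.02, -0.5367, 0], [0, 0, 0.0255]],
    [[0.0217, -0.5833, 0], [0, 0, 0.0255]],
  ],
  finger_gap=0.5,
  grip_n=40,
)

```text
time_s: 19.95
eef_pos: [548.7, 275.0, 233.4]
ee_rot: [0.0, 0.998, -0.059, -0.001]
force: [0.1, -0.1, 1.0]
grip_width: 0.504
grip_force: 0.0
```

Emit:
hand_motion(
  moves=[
    [[0, 0, 0], [0, 0, 0]],
    [[0, 0, 0], [0, 0, 0]],
    [[0, 0, 0], [0, 0, 0]],
  ],
)

```text
time_s: 20.25
eef_pos: [549.3, 271.0, 234.3]
ee_rot: [0.0, 0.998, -0.06, -0.001]
force: [-0.3, -0.3, 0.2]
grip_width: 0.5
grip_force: 0.0
```

```bash
python3 - <<'E'
from h import *
p,d=cams.capture('wrist');c=cams.calibration('wrist')
S=readout.sense();y=rot(S['ee_rot']).apply([1,0,0]);print('toolx deg',np.degrees(np.arctan2(y[1],y[0])))
t=cams.trace('screwdriver','wrist');print([(k['p'],k['bbox']) for k in t])
P=pts(t[0]['pixels'],d,c);r=cv2.minAreaRect(P[:,:2].astype(np.float32));print(r,np.percentile(P[:,2],[5,50,95]))
H=P[(P[:,2]>11)];print('handle',cv2.minAreaRect(H[:,:2].astype(np.float32)))
e,v=np.linalg.eigh(np.cov(P[:,:2].T));print('long axis deg',np.degrees(np.arctan2(v[1,1],v[0,1])))
cv2.imwrite('pics/w10.png',p[:,:,::-1])
E
```

```text
toolx deg -6.90706086853577
[(0.81, [252.0, 85.0, 269.1, 226.1]), (0.32, [514.1, 168.6, 559.9, 235.6])]
((586.762451171875, 289.79901123046875), (14.187128067016602, 137.96392822265625), 83.99610900878906) [ 0.51343337 11.56721033 14.46764646]
handle ((569.961669921875, 291.15325927734375), (12.367687225341797, 103.6480941772461), 83.51107025146484)
long axis deg 173.1324608209668
```

View pics/w10.png

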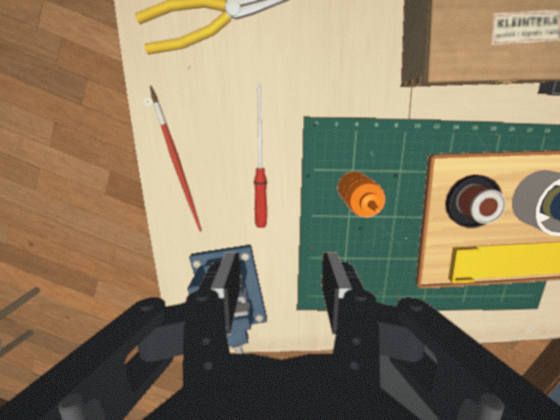

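The wrist picture shows the screwdriver at (260,85)–(262,226) with its red handle at the lower end. The brush is at (175,160), the vise at (225,280) and the orange bottle at (362,195). I check the vise clearance and the shift.

```bash
python3 - <<'E'
from h import *
p,d=cams.capture('wrist');c=cams.calibration('wrist')
P=pts(d>0,d,c)
V=P[(P[:,1]>275)&(P[:,1]<380)&(P[:,0]<520)&(P[:,0]>430)&(P[:,2]<120)]
for z in(8,20,40,60):
    q=V[V[:,2]>z];print(z,len(q),q.max(0).round() if len(q) else '',q.min(0).round() if len(q) else '')
print(rel([552.5,292.5,78]).round(1))
p,d=cams.capture('top');c=cams.calibration('top');P=pts(d>0,d,c)
V=P[(P[:,1]>275)&(P[:,1]<400)&(P[:,0]<515)&(P[:,0]>380)&(P[:,2]<120)]
for z in(8,20,40,60,75):
    q=V[V[:,2]>z];print('top',z,len(q),q.max(0).round() if len(q) else '',q.min(0).round() if len(q) else '')
E
```

```text
8 2113 [520. 380.  59.] [430. 292.   8.]
20 968 [490. 372.  59.] [430. 316.  20.]
40 669 [484. 372.  59.] [430. 316.  40.]
60 0  
[  0.4 -21.7 156.9]
top 8 2 [421. 307.  10.] [419. 306.   9.]
top 20 0  
top 40 0  
top 60 0  
top 75 0
```

In the tool's units: 158 mm / 600 = 0.2633, 156 mm / 600 = 0.26.

Emit:
hand_motion(
  moves=[
    [[0, -0.0367, 0.075], [0, 0, 0]],
    [[0, -0.0367, 0.15], [0, 0, 0]],
    [[0, -0.0367, 0.2083], [0, 0, 0]],
    [[0, -0.0367, 0.2433], [0, 0, 0]],
    [[0, -0.0367, 0.26], [0, 0, 0]],
    [[0, -0.0367, 0.2633], [0, 0, 0]],
    [[0, -0.0367, 0.2633], [0, 0, 0]],
  ],
)

```text
time_s: 21.15
eef_pos: [552.5, 293.8, 77.9]
ee_rot: [-0.0, 0.998, -0.06, 0.001]
force: [0.6, 0.6, 0.6]
grip_width: 0.504
grip_force: 0.0
```

Emit:
hand_motion(
  moves=[
    [[0, 0, 0], [0, 0, 0]],
    [[0, 0, 0], [0, 0, 0]],
    [[0, 0, 0], [0, 0, 0]],
    [[0, 0, 0], [0, 0, 0]],
    [[0, 0, 0], [0, 0, 0]],
  ],
  finger_gap=0.0,
  grip_n=50,
)

```text
time_s: 21.65
eef_pos: [552.4, 294.0, 78.2]
ee_rot: [-0.0, 0.998, -0.06, 0.001]
force: [-2.1, 0.5, 5.6]
grip_width: 0.129
grip_force: 50.4
```

Emit:
hand_motion(
  moves=[
    [[0, 0, -0.0333], [0, 0, 0]],
    [[0, 0, -0.1], [0, 0, 0]],
    [[0, 0, -0.1667], [0, 0, 0]],
    [[0, 0, -0.2333], [0, 0, 0]],
    [[0, 0, -0.2333], [0, 0, 0]],
    [[0, 0, -0.2333], [0, 0, 0]],
  ],
)

```text
time_s: 22.25
eef_pos: [551.9, 293.8, 217.5]
ee_rot: [-0.0, 0.998, -0.06, 0.001]
force: [0.3, -0.2, -0.5]
grip_width: 0.125
grip_force: 49.7
```

```bash
python3 - <<'E'
from h import *
p,d=cams.capture('wrist');c=cams.calibration('wrist')
S=readout.sense()
for t in cams.trace('screwdriver','wrist')[:2]:
    P=pts(t['pixels'],d,c);Q=rot(S['ee_rot']).inv().apply(P-S['eef_pos']);print('in tool',t['p'],len(Q),np.percentile(Q,[1,25,50,75,99],axis=0).round(1))
print(rel([441.3,-28.6,220]).round(1))
cv2.imwrite('pics/w11.png',p[:,:,::-1])
E
```

```text
in tool 0.58 3734 [[-33.4  -7.2  63.5]
 [ -7.2  -3.   65.3]
 [ 16.   -1.2  67.1]
 [ 56.9   0.3  69.6]
 [103.1   4.9 218.4]]
in tool 0.24 2801 [[-95.9 208.9 197.7]
 [-86.1 227.5 204.6]
 [-75.6 250.9 205.2]
 [-65.1 274.8 205.7]
 [-54.9 300.5 207.5]]
[-71.1 333.1  -4. ]
```

View pics/w11.png

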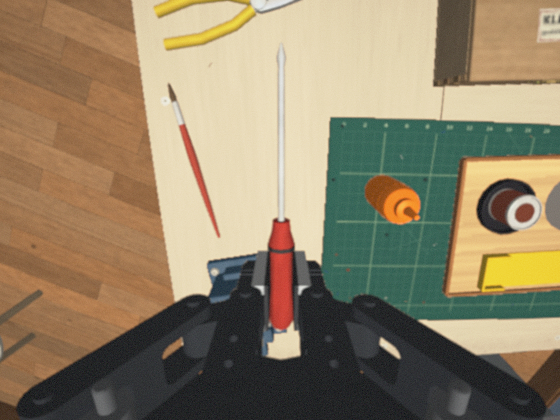

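The screwdriver is held level in line with the tool: handle at (281,285), blade tip at (281,45). I carry it to the yellow rest, turning on the way.

In the tool's units: 320 mm / 600 = 0.5333, 280 mm / 600 = 0.4667, -1.12 rad / 1.5708 = -0.713.

Emit:
hand_motion(
  moves=[
    [[-0.015, 0.0667, 0], [0, 0, -0.0891]],
    [[-0.03, 0.1333, 0], [0, 0, -0.1783]],
    [[-0.045, 0.2, 0], [0, 0, -0.2674]],
    [[-0.06, 0.2667, 0], [0, 0, -0.3565]],
    [[-0.075, 0.3333, 0], [0, 0, -0.4456]],
    [[-0.09, 0.4, 0], [0, 0, -0.5348]],
    [[-0.1033, 0.4667, 0], [0, 0, -0.6239]],
    [[-0.1183, 0.5333, 0], [0, 0, -0.713]],
  ],
)

```text
time_s: 23.15
eef_pos: [444.1, -12.3, 215.9]
ee_rot: [-0.001, 0.88, 0.475, -0.001]
force: [0.8, -0.1, -0.3]
grip_width: 0.128
grip_force: 49.7
```

Emit:
hand_motion(
  moves=[
    [[0, 0, 0], [0, 0, -0.0891]],
    [[0, 0, 0], [0, 0, -0.1783]],
    [[0, 0, 0], [0, 0, -0.2674]],
    [[0, 0, 0], [0, 0, -0.3094]],
    [[0, 0, 0], [0, 0, -0.3094]],
    [[0, 0, 0], [0, 0, -0.3094]],
    [[0, 0, 0], [0, 0, -0.3094]],
  ],
)

```text
time_s: 23.85
eef_pos: [445.1, -11.0, 216.6]
ee_rot: [-0.0, 0.742, 0.67, -0.0]
force: [0.5, -0.7, -1.4]
grip_width: 0.131
grip_force: 49.7
```

```bash
python3 - <<'E'
from h import *
p,d=cams.capture('wrist');c=cams.calibration('wrist')
S=readout.sense();y=rot(S['ee_rot']).apply([1,0,0]);print('toolx deg',np.degrees(np.arctan2(y[1],y[0])))
for n in('screwdriver','long_rest'):
  for t in cams.trace(n,'wrist')[:1]:
    P=pts(t['pixels'],d,c)
    if n=='screwdriver':P=P[P[:,2]>120]
    print(n,t['p'],len(P),cv2.minAreaRect(P[:,:2].astype(np.float32)))
print(rel([441.3,-28.6,90.5]).round(1))
cv2.imwrite('pics/w12.png',p[:,:,::-1])
E
```

```text
toolx deg 84.1731334140278
screwdriver 0.96 3430 ((448.7106628417969, 25.313968658447266), (140.96803283691406, 13.342724800109863), 84.12739562988281)
long_rest 0.77 5734 ((443.57568359375, 17.523529052734375), (156.44036865234375, 42.04643249511719), 85.84331512451172)
[-17.9  -2.  126.3]
```

View pics/w12.png

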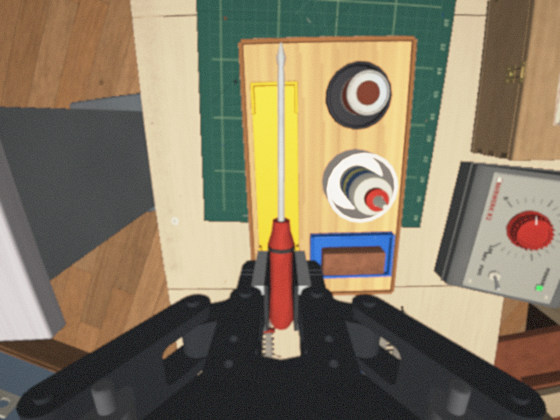

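The wrist picture shows the screwdriver (tip at (281,45), handle at (281,280)) over the tray, parallel to the yellow rest at (277,165). The bottle, tin and rubber are all seated. I shift 19 mm back and lower it.

In the tool's units: 126 mm / 600 = 0.21, 118 mm / 600 = 0.1967, -0.015 rad / 1.5708 = -0.0095.

Emit:
hand_motion(
  moves=[
    [[-0.0317, -0.005, 0.05], [0, 0, -0.0095]],
    [[-0.0317, -0.005, 0.1167], [0, 0, -0.0095]],
    [[-0.0317, -0.005, 0.1667], [0, 0, -0.0095]],
    [[-0.0317, -0.005, 0.1967], [0, 0, -0.0095]],
    [[-0.0317, -0.005, 0.21], [0, 0, -0.0095]],
    [[-0.0317, -0.005, 0.21], [0, 0, -0.0095]],
    [[-0.0317, -0.005, 0.21], [0, 0, -0.0095]],
  ],
)

```text
time_s: 24.7
eef_pos: [440.7, -29.7, 91.4]
ee_rot: [0.0, 0.737, 0.676, 0.0]
force: [-0.5, -0.3, -0.5]
grip_width: 0.127
grip_force: 49.7
```

Emit:
hand_motion(
  moves=[
    [[0, 0, 0], [0, 0, 0]],
    [[0, 0, 0], [0, 0, 0]],
    [[0, 0, 0], [0, 0, 0]],
  ],
  finger_gap=0.25,
)

```text
time_s: 25.0
eef_pos: [440.4, -29.7, 91.1]
ee_rot: [0.0, 0.737, 0.676, 0.0]
force: [0.1, 0.9, 0.3]
grip_width: 0.25
grip_force: 0.0
```

Emit:
hand_motion(
  moves=[
    [[0, 0, -0.05], [0, 0, 0]],
    [[0, 0, -0.1167], [0, 0, 0]],
    [[0, 0, -0.2], [0, 0, 0]],
    [[0, 0, -0.2667], [0, 0, 0]],
    [[0, 0, -0.2667], [0, 0, 0]],
  ],
)

```text
time_s: 25.5
eef_pos: [441.7, -30.0, 255.7]
ee_rot: [0.004, 0.737, 0.676, 0.002]
force: [-0.0, 0.0, -0.3]
grip_width: 0.254
grip_force: 0.0
```

```bash
python3 - <<'E'
from h import *
p,d=cams.capture('wrist');c=cams.calibration('wrist')
for n in('screwdriver',):
  for t in cams.trace(n,'wrist')[:1]:
    P=pts(t['pixels'],d,c)
    print(n,t['p'],len(P),cv2.minAreaRect(P[:,:2].astype(np.float32)),np.percentile(P[:,2],[5,50,95]))
cv2.imwrite('pics/w13.png',p[:,:,::-1])
E
```

```text
screwdriver 0.84 927 ((442.025146484375, 7.023349761962891), (138.83816528320312, 13.509417533874512), 85.83150482177734) [16.66550559 20.54505492 23.22886992]
```

View pics/w13.png

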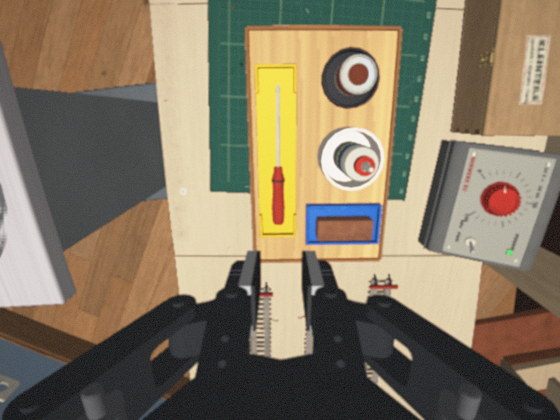

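The picture shows all four parts seated: screwdriver at (278,155), red tin at (355,75), bottle at (357,160) and rubber at (344,229). The gripper is clear of everything, so I hand the job in.

```bash
python3 -c "
from rig import order
print(order.finish_job())"
```

```text
the job is handed in; nothing more can be done
None
```

The kit is packed and handed in at about 25.5 s, in the order asked: glue bottle, red-brown tin, rubber, then screwdriver. All four showed seated in the last picture, and the arm never touched the blue tin or the brush.

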